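# File the coin case in the packed row under the glass shelf

### The job

File the coin case that stands by itself: push it, wedge nose first, into the narrow gap in the middle of the row in the rack under the glass shelf, nudging its neighbours apart without toppling any of them. Push it fully home against the rear stop, so that all five cases stand upright, straight and flush in the row, then let go; do not knock the glass shelf, and leave the cup, loupe, tubes and funnel alone.

Things in the scene. Friction and masses are not known exactly. Their poses are not given: they have to be found in the camera images.
- case_center (a point): Centre, half-way up, of the lone coin case standing outside the rack: rigid grey plastic, upright like a book, 90 mm long (x), 24 thick (y), 100 high (z), 0.13-0.25 kg. Its +x end, roughly away from the robot, is a full-height wedge nose narrowing over the last 22 mm to a 5 mm wide rounded tip 45 mm from the centre; its -x end, 45 mm from the centre, is flat with a blank paper label.
- rack: Fixed rack, open to the front; its cases stand on the work surface itself. Origin on the work surface at the middle of the row; x to the rear, y to the row's left, z up. Rear stop face at x = +45 mm, 50 high; end cheeks' inner faces at y = +-65 mm, 60 high, x = -40 to +45. A case fully home has its centre at x = 0, nose on the stop, flat end at x = -45.
- rack_glass (a point): Middle of the lower front edge of the clear glass shelf fixed over the row, 175 mm above the work surface, at x = -45 mm of the rack; rack axes. The glass is 8 mm thick, reaches 115 mm to the rear and 92 mm to either side, on 10 mm posts at x = -25 and +52, y = +-82 mm of the rack. It ends right over the flat ends of home cases: a gripper pointing straight down cannot get there.
- left_outer_center (a point): Centre (half-way up) of the outermost case on the left (+y of the rack) in the rack, a loose case of the same shape, size and material as the one outside (90 x 24 x 100 mm), its wedge nose (+x) at the rear stop and flat end to the front. 
- left_inner_center (a point): Centre (half-way up) of the case just left of the gap in the rack, a loose case of the same shape, size and material as the one outside (90 x 24 x 100 mm), its wedge nose (+x) at the rear stop and flat end to the front. The gap between left_inner and right_inner is only 10 to 16 mm wide at the start; there is free room between the others and to the cheeks, and each slides under 2 N; pushing the case fully in takes 2 to 12 N.
- right_inner_center (a point): Centre (half-way up) of the case just right of the gap in the rack, a loose case of the same shape, size and material as the one outside (90 x 24 x 100 mm), its wedge nose (+x) at the rear stop and flat end to the front. 
- right_outer_center (a point): Centre (half-way up) of the outermost case on the right in the rack, a loose case of the same shape, size and material as the one outside (90 x 24 x 100 mm), its wedge nose (+x) at the rear stop and flat end to the front. 
- cup: White enamel cup, 66 mm across, 60 mm high, origin at the centre of its foot; a bystander.
- loupe: Black loupe, 42 mm across, 42 mm high, standing, origin at the centre of its foot; a bystander.
- tubes: Three clear coin tubes with white caps on a wooden base, 130 x 50 mm (x, y), 101 mm high, origin at the centre of its underside; a bystander.
- funnel: Fixed grey plastic coin funnel on a steel stand, 90 mm across, 150 mm high, origin at the centre of its foot; a bystander.
Not all that is in view belongs to the job. What is shaped like the rack but green is not meant.

How it is judged:
At the end, for the whole second after the job is handed in: All five cases stand on the work surface in the rack in their order, the filed one in the middle (within 12 mm of the rack's centre line; inner ones 14-34, outer 38-64 mm from it), upright within 4 degrees, straight within 8.5 degrees and within 6 mm of fully home at the rear stop (x of left_outer_center in the frame of rack between -0.006 and 0.006 m and angle between each of left_outer_center, left_inner_center, right_inner_center, right_outer_center, case_center's own z axis and vertical below 0.07 rad and angle between the x axis of each of left_outer_center, left_inner_center, right_inner_center, right_outer_center, case_center and the x axis of rack, either way round below 0.15 rad and z of left_outer_center in the frame of rack between 0.046 and 0.055 m and x of left_inner_center in the frame of rack between -0.006 and 0.006 m and z of left_inner_center in the frame of rack between 0.046 and 0.055 m and x of right_inner_center in the frame of rack between -0.006 and 0.006 m and z of right_inner_center in the frame of rack between 0.046 and 0.055 m and x of right_outer_center in the frame of rack between -0.006 and 0.006 m and z of right_outer_center in the frame of rack between 0.046 and 0.055 m and x of case_center in the frame of rack between -0.006 and 0.006 m and z of case_center in the frame of rack between 0.046 and 0.055 m and y of left_outer_center in the frame of rack between 0.038 and 0.064 m and y of left_inner_center in the frame of rack between 0.014 and 0.034 m and y of right_inner_center in the frame of rack between -0.034 and -0.014 m and y of right_outer_center in the frame of rack between -0.064 and -0.038 m and y of case_center in the frame of rack between -0.012 and 0.012 m); the robot touches nothing.
It fails at once if a case of the row leans more than 17 degrees (angle between any of left_outer_center, left_inner_center, right_inner_center, right_outer_center's own z axis and vertical above 0.3 rad).
It fails at once if the coin case is knocked over (leans more than 34 degrees) (angle between case_center's own z axis and vertical above 0.6 rad).
It fails at once if the rack or its glass shelf is knocked by the robot (over 20 N) (contact force between any of the arm, the fingers and rack above 20 N).
It fails at once if the funnel is knocked (over 5 N) (contact force between any of the arm, the fingers and funnel above 5 N).
It fails at once if the cup, loupe or coin tubes are moved more than 20 mm or tipped (distance of any of cup, loupe, tubes from where it was at the start of the episode above 0.02 m or angle between any of cup, loupe, tubes's own z axis and vertical above 0.3 rad).
It also fails if it takes over 56 s, if anything falls off the work surface, if the arm or the gripper's body presses on something with over 40 N, if the wrist force passes 120 N, or if a joint passes its speed limit or range.

### The arm

A 7-joint arm with a two-finger parallel gripper is mounted at the origin on the work surface. World frame = base frame: x ahead of the robot, y to its left, z up, the work surface at z = 0. Lengths are in m, angles in rad, forces in N, time in s.
With the tool pointing down it reaches from about 0.35 to 0.9 m from the base axis. Payload 19.9 kg.
Tool frame: the origin (TCP) lies at the very end of the fingers, on their centre line; the grasp point (between the pads) lies 19 mm behind it (bot.pinch_z is the distance from the TCP to the grasp point, in m); z points along the fingers, y is the line along which they close (so a half turn about z gives the same grasp; the last joint's range is limited). The gripper opens to 85 mm and grips with 20 to 120 N. Pads are 22 mm wide; open, the fingers measure 114 mm over their backs; the gripper's body (76 mm by 85 mm) begins 54 mm behind the grasp point. The pads swing forward as they close: fully open they stand 13 mm farther back than shut.
Start: joints at [-1.383, 0.417, -0.01, 1.614, 0.005, 1.111, -0.053], TCP at [0.142, 0.609, 0.201] pointing down, gripper open.
Joint ranges: [-2.81, 2.81], [-0.39, 2.02], [-1.27, 1.25], [0.06, 2.57], [-1.19, 4.33], [0.19, 2], [-2.82, 2.82]. Speed limits (rad/s): [1.89, 1.89, 2.39, 2.39, 3.01, 3.01, 3.01].

### API

Orientations are given as a 3x3 rotation matrix whose columns are the frame's x, y, z axes.
In Python, from rig import bot gives the robot as it stands.
- The arm moves only by the shell command python3 -m inch 'ROWS'. ROWS is JSON, a list of rows, each a list of 7 numbers: the shift along the tool's x, y, z each as a share of 100 mm, from -1 to 1, then the turn, a rotation vector about the tool's x, y, z each as a share of pi rad, from -1 to 1, then the gripper command: -1 is shut, 1 is fully open, values between are in proportion. In form: [[x, y, z, rx, ry, rz, fingers], ...]. A call has 1 to 8 rows; each row is the pose to reach, as a shift and turn from the pose commanded when the call began, along the tool's axes at that moment, turning the shorter way round; what a row does not reach only later rows make up. A row lasts 1/12 s, in which the tool goes at most 41.7 mm and 7.16 degrees, less where a joint would pass 70% of its speed; a pose out of reach is approached as far as the arm can. A call with a number of a shift or a turn outside -1 to 1 is refused whole. A call with a gripper value outside its range is refused whole. The fingers move at their own pace and stop on an object; the grip force is fixed at half the most. Time passes only in rows, so rows that repeat a pose let the fingers close. It gives the time, the measured TCP pose, the force, the opening and the grip force at its end, in the units of the state.
- bot.observe(): the state, without advancing time (a new reading comes with each control period).
- bot.get_image(name): name is "scene" or "top"; returns a dict with "image" (384x512x3 uint8, red, green, blue), "range_z" (384x512 float32, m along the optical axis (not along the pixel's ray), 0 where there is no reading), "camera_matrix" (3x3 intrinsics, pixels), "position" and "rotation" of the camera in the world. Camera axes: x right, y down, z forward; pixel columns grow to the right and rows downward; lengths in m; the calibration is good to about 2 mm. A picture is of the moment at which its call begins.
- bot.sign_off(): hands the job in; it is judged then, once.
The state is a dict: "time_s": time; "joint_positions": joint angles; "qd": joint speeds; "joint_efforts": joint torques, N m; "tcp_pos": TCP position; "tool_rot": TCP orientation; "force": force on the tool from outside, world axes, zero at the start; "wrist_torque": the same for the moment, N m; "grip_width": finger opening in m; "grasp_force": force on a finger pad.
Only numpy, scipy, OpenCV 4.12 (cv2) and the standard library are available. Lean on these libraries where they do the work, as an engineer would, in place of code of your own. Each camera call takes 0.05 s, during which the arm holds its last target. There are 200 camera calls.

## Working session

There is one attempt and no reset: what is moved stays moved. The work goes in short steps, Python scripts to look and compute and a shell command to move; the robot and the scene stay as the last step left them, time stands still between calls to the robot, and variables do not carry over. Pictures are saved under pics/ and viewed, at most 10 in all, crops included, and the job is handed in when it is done.

```bash
mkdir -p pics; cat > h.py <<'E'
import numpy as np,cv2
from rig import bot
def grab(n,save=None):
    d=bot.get_image(n)
    if save: cv2.imwrite('pics/'+save,d['image'][:,:,::-1])
    z=d['range_z'];K=d['camera_matrix'];v,u=np.mgrid[:z.shape[0],:z.shape[1]]
    P=np.stack([(u-K[0,2])/K[0,0]*z,(v-K[1,2])/K[1,1]*z,z],-1)@np.array(d['rotation']).T+d['position']
    P[z==0]=np.nan
    return d,P
E
python3 - <<'E'
from h import *
for n in('scene','top'):
    d,P=grab(n,n+'0.png'); print(n,d['position'],d['rotation'],d['camera_matrix']); np.save(n+'P.npy',P)
s=bot.observe();print(s['time_s'],s['tcp_pos'],s['tool_rot'],s['grip_width'],bot.pinch_z)
E
```

```text
scene [ 1.56791928 -0.43402299  0.9119585 ] [[ 0.34685959  0.54957692 -0.76003528]
 [ 0.93791316 -0.20558049  0.27938425]
 [-0.00270529 -0.8097542  -0.58676299]] [[430.25707447   0.         251.49194972]
 [  0.         430.25707447 187.7526938 ]
 [  0.           0.           1.        ]]
top [ 0.31091945 -0.0497149   1.41633057] [[-0.01912506 -0.98431798  0.17536346]
 [-0.99981607  0.0190804  -0.00194094]
 [-0.00143551 -0.17536833 -0.98450185]] [[455.30422939   0.         255.843732  ]
 [  0.         455.30422939 190.02583205]
 [  0.           0.           1.        ]]
0.1 [0.1416824  0.60838371 0.20041419] [[-9.73944689e-01  2.26785614e-01 -1.66724042e-04]
 [ 2.26785661e-01  9.73944101e-01 -1.07380048e-03]
 [-8.11426030e-05 -1.08363289e-03 -9.99999410e-01]] 0.08541871671470044 0.0187
```

View pics/scene0.png

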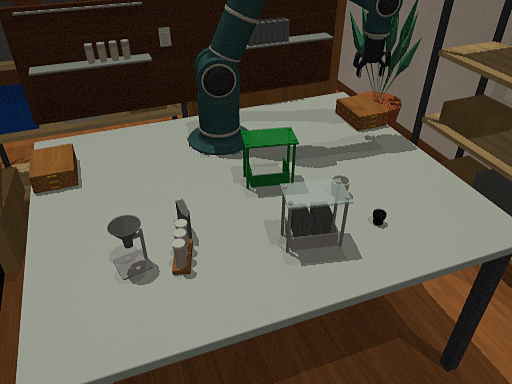

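View pics/top0.png

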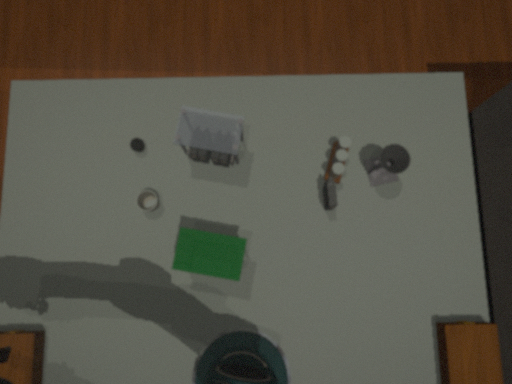

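The candidates are:
- The lone grey case, at top (328,195) and scene (184,218). It matches the description.
- The four cases in the clear rack, at top (210,157).
- The green decoy rack, at top (210,253).
- The grey books on the wall shelf, at scene (270,30).

I choose the lone case. Next comes a close crop and the measurements.

```bash
python3 - <<'E'
from h import *
im=cv2.imread('pics/top0.png');sc=cv2.imread('pics/scene0.png')
b=lambda a:cv2.convertScaleAbs(a,alpha=1.6,beta=20)
L=cv2.resize(b(im[95:175,165:265]),(500,400),interpolation=cv2.INTER_CUBIC)
R=cv2.resize(b(im[130:215,300:360]),(282,400),interpolation=cv2.INTER_CUBIC)
cv2.imwrite('pics/c1.png',np.hstack([L,R]))
P=np.load('topP.npy');S=np.load('sceneP.npy')
def rect(Q,name):
    q=Q[:,:2].astype(np.float32);r=cv2.minAreaRect(q)
    print(name,len(q),np.round(r[0],4),np.round(r[1],4),round(r[2],1),'z',np.round(np.percentile(Q[:,2],[5,50,95]),4))
def sel(P,u0,u1,v0,v1,z0,z1):
    Q=P[v0:v1,u0:u1].reshape(-1,3);Q=Q[np.isfinite(Q[:,2])];return Q[(Q[:,2]>z0)&(Q[:,2]<z1)]
rect(sel(P,312,342,168,215,.09,.11),'casetop')
rect(sel(P,165,265,95,175,.165,.2),'glass top')
rect(sel(P,165,265,95,175,.09,.115),'rowtops')
rect(sel(S,270,360,170,260,.165,.2),'glass scene')
rect(sel(S,270,360,170,260,.09,.11),'row scene')
rect(sel(S,172,198,195,245,.09,.115),'case scene')
rect(sel(P,125,150,130,155,.03,.05),'loupe');rect(sel(P,130,165,182,215,.04,.07),'cup')
rect(sel(P,315,360,130,190,.085,.12),'tubes caps');rect(sel(P,360,415,135,180,.1,.16),'funnel')
rect(sel(P,165,250,215,285,.1,.25),'green')
E
```

```text
casetop 292 [ 0.5518 -0.2781] [0.038  0.1173] 79.6 z [0.0927 0.0985 0.1027]
glass top 2584 [0.7065 0.0792] [0.1848 0.1178] 78.3 z [0.1777 0.1818 0.1861]
rowtops 240 [0.6672 0.0712] [0.0729 0.1848] 12.8 z [0.0923 0.0981 0.1032]
glass scene 1697 [0.7062 0.0753] [0.1866 0.1246] 77.5 z [0.1802 0.184  0.1868]
row scene 588 [0.7083 0.0754] [0.1737 0.0892] 78.3 z [0.0922 0.1001 0.1038]
case scene 453 [ 0.5969 -0.2955] [0.0414 0.2098] 74.7 z [0.0949 0.1013 0.1044]
loupe 144 [0.7081 0.3197] [0.0403 0.0396] 76.3 z [0.0345 0.0409 0.0458]
cup 157 [0.527 0.279] [0.0646 0.0625] 0.5 z [0.0417 0.0564 0.0626]
tubes caps 456 [ 0.6217 -0.3   ] [0.037  0.1703] 71.6 z [0.0926 0.0988 0.1032]
funnel 713 [ 0.6209 -0.4498] [0.0875 0.088 ] 84.5 z [0.1076 0.1333 0.1489]
green 2947 [0.3592 0.0781] [0.1842 0.1149] 78.8 z [0.1778 0.1819 0.186 ]
```

View pics/c1.png

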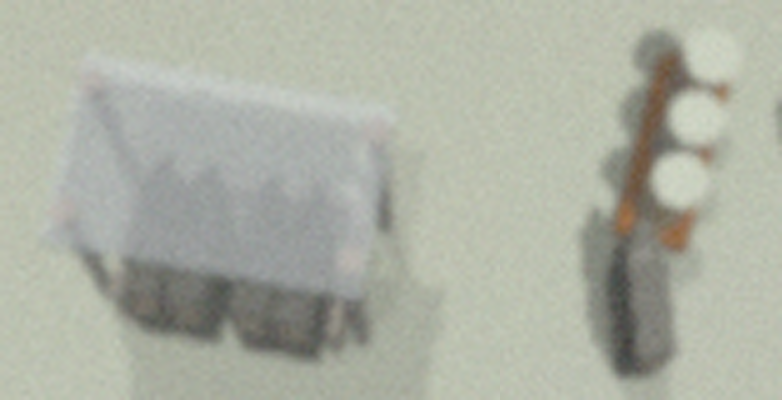

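The crop confirms the choice. The lone case (crop right, around (650,310)) stands just in front of the tube base with its flat end towards the robot. The row's gap shows at about (232,310). Next I refine the case and gap poses and write a helper that works out the moves.

```bash
cat >> h.py <<'E'
from scipy.spatial.transform import Rotation as Ro
def pose(yaw,pitch):
    # tool y = left of heading, tool z tilted forward by pitch from straight down (deg)
    c,s=np.cos(np.radians(yaw)),np.sin(np.radians(yaw)); f=np.array([c,s,0]);l=np.array([-s,c,0])
    p=np.radians(pitch); z=f*np.sin(p)-np.array([0,0,1])*np.cos(p)
    return np.stack([np.cross(l,z),l,z],1)
def rows(pos,yaw,pitch):
    s=bot.observe();R=np.array(s['tool_rot']);p=np.array(s['tcp_pos'])
    t=R.T@(np.array(pos)-p)/.1; r=Ro.from_matrix(R.T@pose(yaw,pitch)).as_rotvec()/np.pi
    print('at',p.round(4),'need',t.round(3),r.round(3),'F',np.round(s['force'],1),'t',round(s['time_s'],2),'w',round(s['grip_width'],4))
E
python3 - <<'E'
from h import *
P=np.load('topP.npy');S=np.load('sceneP.npy')
it=cv2.imread('pics/top0.png').max(2);isc=cv2.imread('pics/scene0.png').max(2)
def bins(Q,ax,o,step,name,lo,hi):
    print(name)
    a=Q@ax[:,0] if 0 else None
for name,P_,I in(('top',P,it),('scene',S,isc)):
    m=(P_[:,:,2]>.094)&(P_[:,:,2]<.107)&(P_[:,:,0]>.45)&(P_[:,:,0]<.62)&(abs(P_[:,:,1]+.28)<.05)
    Q=P_[m];g=I[m]
    print(name)
    for x in np.arange(.49,.62,.01):
        k=(Q[:,0]>=x)&(Q[:,0]<x+.01)
        if k.sum()>1: print(round(x+.005,3),k.sum(),np.round([Q[k,1].min(),Q[k,1].max(),Q[k,1].mean()],4),g[k].mean().round())
# row in rack frame
R=pose(-11.7,0);f=-R[:,0];l=R[:,1];o=np.array([.694,.080,0])
for name,P_ in(('top',P),('scene',S)):
    Q=P_.reshape(-1,3);Q=Q[np.isfinite(Q[:,2])]-o
    q=np.stack([Q@f,Q@l,Q[:,2]],1);k=(q[:,2]>.093)&(q[:,2]<.107)&(abs(q[:,1])<.07)&(q[:,0]>-.06)&(q[:,0]<(.02 if name=='scene' else 0));q=q[k]
    print(name,len(q),'x',np.percentile(q[:,0],[1,99]).round(4));h,e=np.histogram(q[:,1],np.arange(-.07,.0701,.004));print(list(zip(e[:-1].round(3).tolist(),h.tolist())))
E
```

```text
top
0.495 15 [-0.2861 -0.2651 -0.2747] 62.0
0.505 28 [-0.2865 -0.2656 -0.2752] 68.0
0.515 26 [-0.2869 -0.2631 -0.2751] 66.0
0.525 28 [-0.2847 -0.2631 -0.2742] 66.0
0.535 25 [-0.2848 -0.2627 -0.2732] 68.0
0.545 21 [-0.2856 -0.2616 -0.2735] 67.0
0.555 28 [-0.2827 -0.2622 -0.272 ] 69.0
0.565 24 [-0.2837 -0.2624 -0.2718] 69.0
0.575 13 [-0.2778 -0.2656 -0.2716] 66.0
0.585 6 [-0.2991 -0.2716 -0.286 ] 77.0
0.595 30 [-0.3117 -0.2818 -0.2954] 105.0
0.605 39 [-0.3117 -0.2785 -0.2951] 113.0
0.615 36 [-0.3121 -0.2794 -0.296 ] 114.0
scene
0.495 8 [-0.2897 -0.2701 -0.2803] 111.0
0.505 16 [-0.2921 -0.2691 -0.2813] 87.0
0.515 15 [-0.2909 -0.2681 -0.2789] 92.0
0.525 21 [-0.2902 -0.2679 -0.28  ] 92.0
0.535 15 [-0.2909 -0.2676 -0.2789] 90.0
0.545 15 [-0.2896 -0.2664 -0.2771] 97.0
0.555 21 [-0.2892 -0.2652 -0.2781] 90.0
0.565 16 [-0.2881 -0.2683 -0.2787] 81.0
0.575 16 [-0.2846 -0.2706 -0.2775] 77.0
0.585 9 [-0.3028 -0.2721 -0.2815] 69.0
0.595 21 [-0.3133 -0.2847 -0.2991] 167.0
0.605 25 [-0.316  -0.2832 -0.3007] 169.0
0.615 32 [-0.3175 -0.2845 -0.3015] 150.0
top 216 x [-0.0467 -0.0269]
[(-0.07, 0), (-0.0
[... 199 characters left out ...]
, (-0.002, 0), (0.002, 0), (0.006, 6), (0.01, 9), (0.014, 9), (0.018, 8), (0.022, 8), (0.026, 8), (0.03, 5), (0.034, 6), (0.038, 9), (0.042, 8), (0.046, 9), (0.05, 9), (0.054, 10), (0.058, 5), (0.062, 0), (0.066, 0)]
scene 308 x [-0.0234  0.0194]
[(-0.07, 0), (-0.066, 0), (-0.062, 10), (-0.058, 13), (-0.054, 12), (-0.05, 14), (-0.046, 10), (-0.042, 12), (-0.038, 9), (-0.034, 13), (-0.03, 13), (-0.026, 12), (-0.022, 12), (-0.018, 10), (-0.014, 11), (-0.01, 2), (-0.006, 0), (-0.002, 0), (0.002, 8), (0.006, 14), (0.01, 12), (0.014, 12), (0.018, 11), (0.022, 10), (0.026, 9), (0.03, 12), (0.034, 12), (0.038, 12), (0.042, 12), (0.046, 14), (0.05, 9), (0.054, 8), (0.058, 0), (0.062, 0), (0.066, 0)]
```

```bash
python3 -m inch '[[-0.6,-0.6,-1,0,0,0,1],[-1,-1,-1,0,0,0,1],[-1,-1,-1,0,0,0,1],[-1,-1,-1,0,0,0,1],[-1,-1,-1,0,0,0,1]]' | tail -8
python3 -m inch '[[-1,-1,-0.5,0,0,0,1],[-1,-1,-0.5,0,0,0,1],[-1,-1,-0.5,0,0,0,1],[-1,-1,-0.5,0,0,0,1]]' | tail -8
python3 -m inch '[[-1,-1,0,0,0,0,1],[-1,-1,0,0,0,0,1],[-1,-1,0,0,0,0,1],[-1,-1,0,0,0,0,1]]' >/dev/null
python3 -m inch '[[-1,-1,0,0,0,0,1],[-1,-1,0,0,0,0,1],[-1,-1,0,0,0,0,1],[-1,-1,0,0,0,0,1]]' | tail -8
```

```text
time_s: 0.52
tcp_pos: [0.2205, 0.4854, 0.3046]
tool_rot: [[-0.973, 0.232, 0.002], [0.232, 0.973, 0.003], [-0.002, 0.004, -1.0]]
force: [0.3, -0.4, 0.6]
grip_width: 0.0854
grasp_force: 0.0
time_s: 0.85
tcp_pos: [0.2932, 0.3654, 0.3524]
tool_rot: [[-0.973, 0.23, 0.001], [0.23, 0.973, 0.001], [-0.001, 0.001, -1.0]]
force: [2.0, -0.4, 0.2]
grip_width: 0.0853
grasp_force: 0.0
time_s: 1.52
tcp_pos: [0.4424, 0.1235, 0.3512]
tool_rot: [[-0.973, 0.232, 0.001], [0.232, 0.973, -0.001], [-0.001, -0.0, -1.0]]
force: [-0.4, -0.9, 0.3]
grip_width: 0.0852
grasp_force: 0.0
```

```bash
for i in 1; do python3 -m inch '[[-0.1,-1,0,0,0,0,1],[-0.1,-1,0,0,0,0,1],[-0.1,-1,0,0,0,0,1],[-0.1,-1,0,0,0,0,1]]' >/dev/null; done
python3 -m inch '[[-0.1,-1,0,0,0,0,1],[-0.1,-1,0,0,0,0,1],[-0.1,-1,0,0,0,0,1],[-0.1,-1,0,0,0,0,1]]' >/dev/null
python3 -m inch '[[-0.1,-1,0,0,0,0,1],[-0.1,-1,0,0,0,0,1],[-0.1,-1,0,0,0,0,1],[-0.1,-1,0,0,0,0,1]]' >/dev/null
python3 -m inch '[[-0.2,-1,0,0,0,0,1],[-0.2,-1,0,0,0,0,1],[-0.2,-1,0,0,0,0,1],[-0.2,-1,0,0,0,0,1]]' >/dev/null
python3 -m inch '[[0,0,0,0,-0.25,0,1],[0,0,0,0,-0.25,0,1],[0,0,0,0,-0.25,0,1],[0,0,0,0,-0.25,0,1],[0,0,0,0,-0.25,0,1],[0,0,0,0,-0.25,0,1],[0,0,0,0,-0.25,0,1],[0,0,0,0,-0.25,0,1]]'
python3 -c "
from h import *
rows([.40,-.282,.165],3,45);print(bot.observe()['joint_positions'])"
```

```text
time_s: 3.52
tcp_pos: [0.4005, -0.2667, 0.3512]
tool_rot: [[-0.786, 0.21, 0.581], [0.177, 0.978, -0.113], [-0.592, 0.014, -0.806]]
force: [0.6, 0.9, 0.0]
grip_width: 0.0853
grasp_force: 0.0
at [ 0.4005 -0.2667  0.3512] need [ 1.079 -0.176  1.515] [-0.051 -0.047 -0.067] F [0.6 0.9 0. ] t 3.52 w 0.0853
[ 0.04911778 -0.38448336  0.51771012  2.18886713 -0.07109135  0.69946332
  1.98716622]
```

```bash
python3 -m inch '[[0.6,-0.1,0.8,-0.04,-0.03,-0.07,1],[0.6,-0.1,0.8,-0.04,-0.03,-0.07,1],[0.6,-0.1,0.8,-0.04,-0.03,-0.07,1],[0.6,-0.1,0.8,-0.04,-0.03,-0.07,1],[0.6,-0.1,0.8,-0.04,-0.03,-0.07,1]]'
python3 -c "
from h import *
rows([.425,-.281,.139],3,45);print(bot.observe()['joint_positions'].round(2))"
```

```text
time_s: 3.93
tcp_pos: [0.3957, -0.275, 0.2477]
tool_rot: [[-0.749, -0.039, 0.662], [-0.045, 0.999, 0.008], [-0.661, -0.024, -0.75]]
force: [0.8, 1.1, 0.5]
grip_width: 0.0857
grasp_force: 0.0
at [ 0.3957 -0.275   0.2477] need [ 0.502 -0.046  1.008] [-0.008 -0.02   0.002] F [0.8 1.1 0.5] t 3.93 w 0.0857
[-0.36 -0.38  1.1   2.35 -0.36  0.48  2.7 ]
```

```bash
python3 -m inch '[[0.3,-0.05,0.95,-0.01,-0.02,0,1],[0.3,-0.05,0.95,-0.01,-0.02,0,1],[0.3,-0.05,0.95,-0.01,-0.02,0,1],[0.3,-0.05,0.95,-0.01,-0.02,0,1],[0.3,-0.05,0.95,-0.01,-0.02,0,1]]'
python3 -c "
from h import *
rows([.519,-.276,.045],3,45);print(bot.observe()['joint_positions'].round(2))"
```

```text
time_s: 4.35
tcp_pos: [0.4203, -0.2449, 0.2114]
tool_rot: [[-0.722, -0.042, 0.69], [-0.042, 0.999, 0.017], [-0.69, -0.016, -0.724]]
force: [-0.3, 0.2, -0.3]
grip_width: 0.0855
grasp_force: 0.0
at [ 0.4203 -0.2449  0.2114] need [ 0.449 -0.325  1.879] [-0.006 -0.008  0.001] F [-0.3  0.2 -0.3] t 4.35 w 0.0855
[-0.58 -0.39  1.25  2.43 -0.5   0.3   2.82]
```

Joints 2, 3 and 7 are at their limits, because a 45° forward tilt is too much at this short reach. I'll fit a quick kinematic model to find a workable tilt.

```bash
cat > k.py <<'E'
import numpy as np
from scipy.optimize import least_squares
from scipy.spatial.transform import Rotation as Ro
Rz=lambda a:Ro.from_euler('z',a).as_matrix();Ry=lambda a:Ro.from_euler('y',a).as_matrix()
lo=np.array([-2.81,-.39,-1.27,.06,-1.19,.19,-2.82]);hi=np.array([2.81,2.02,1.25,2.57,4.33,2,2.82])
def fk(q,p,sg):
    d,a,b,L,e,y0,y7=p
    R=Rz(y0+sg[0]*q[0])@Ry(q[1]);x=np.array([0,0,d])+R@[0,0,a]
    R=R@Rz(sg[1]*q[2]);x=x+R@[e,0,0];R=R@Ry(q[3]);x=x+R@[-e,0,b]
    R=R@Rz(sg[2]*q[4])@Ry(q[5]);x=x+R@[0,0,L];R=R@Rz(sg[3]*q[6]+y7)
    return x,R
E
cat > data.py <<'E'
D=[([-1.383,.417,-.01,1.614,.005,1.111,-.053],[.1417,.6084,.2004],[[-.9739,.2268,0],[.2268,.9739,-.001],[0,-.001,-1]]),
([.04911778,-.38448336,.51771012,2.18886713,-.07109135,.69946332,1.98716622],[.4005,-.2667,.3512],[[-.786,.21,.581],[.177,.978,-.113],[-.592,.014,-.806]]),
([-.36,-.38,1.1,2.35,-.36,.48,2.7],[.3957,-.275,.2477],[[-.749,-.039,.662],[-.045,.999,.008],[-.661,-.024,-.75]]),
([-.58,-.39,1.25,2.43,-.5,.3,2.82],[.4203,-.2449,.2114],[[-.722,-.042,.69],[-.042,.999,.017],[-.69,-.016,-.724]])]
E
python3 - <<'E'
from k import *;from data import D
import itertools,json
best=None
for sg in itertools.product([1,-1],repeat=4):
  for y0 in(0,1.5,3,-1.5):
   for y7 in (0,1.5,3,-1.5):
    def f(p):
        o=[]
        for q,t,R in D:
            x,r=fk(q,p,sg);o+=list((x-t)*3)+list((r-np.array(R)).ravel())
        return o
    s=least_squares(f,[.35,.42,.4,.3,0,y0,y7])
    if best is None or s.cost<best[0]-1e-9:best=(s.cost,s.x.tolist(),sg);
print(best);json.dump(best[1:],open('kin.json','w'))
E
```

```text
(np.float64(0.0021657282622172805), [0.27532284459270884, 0.46531951295371177, 0.4594297552799533, 0.3091830029589796, 0.018488940378330113, -0.03338323631151229, 1.5439521192537389], (-1, -1, -1, -1))
```

```bash
cat >> k.py <<'E'
import json
PR,SG=json.load(open('kin.json'))
def ik(pos,R,q0=None,n=12):
    rng=np.random.default_rng(0);best=None
    for i in range(n):
        g=q0 if (i==0 and q0 is not None) else lo+(hi-lo)*rng.uniform(.2,.8,7)
        def f(q):
            x,r=fk(q,PR,SG);return list((x-pos)*10)+list((r-R).ravel()*3)+list(.01*(q-(lo+hi)/2)/(hi-lo))
        s=least_squares(f,np.clip(g,lo+.01,hi-.01),bounds=(lo,hi));x,r=fk(s.x,PR,SG)
        e=np.linalg.norm(x-pos)*1000+100*np.abs(r-R).max();m=np.minimum((s.x-lo),(hi-s.x)).min()
        if best is None or (e-20*m)<best[0]:best=(e-20*m,e,m,s.x)
    return best[1:]
E
python3 - <<'E'
from h import pose;from k import *
np.set_printoptions(precision=2,suppress=True)
f=lambda yaw:np.array([np.cos(np.radians(yaw)),np.sin(np.radians(yaw)),0])
for name,p,yaw in(('case',np.array([.519,-.277,.05]),3),('rackgrip',np.array([.694,.08,.05])-f(-11.7)*.055,-11.7),('rackend',np.array([.694,.08,.05])-f(-11.7)*.045,-11.7)):
    for t in(0,15,25,35,45,60): e,m,q=ik(p,pose(yaw,t));print(name,t,'err %.1f margin %.2f'%(e,m),q)
E
```

```text
case 0 err 0.0 margin 0.63 [ 0.79  0.56 -0.43  1.83  0.31  0.82  1.84]
case 15 err 0.0 margin 0.35 [ 1.27  0.63 -0.92  2.01  0.65  0.58  1.62]
case 25 err 0.0 margin 0.02 [ 1.57  0.86 -1.25  2.12  1.18  0.57  1.26]
case 35 err 0.0 margin 0.00 [ 1.68  0.93 -1.27  2.21  1.48  0.41  1.06]
case 45 err 0.0 margin 0.00 [ 1.77  1.04 -1.27  2.29  1.98  0.32  0.71]
case 60 err 0.0 margin 0.17 [ 0.71  0.6   0.12  2.35  4.16  0.99 -1.84]
rackgrip 0 err 0.0 margin 0.70 [ 0.12  0.66 -0.4   1.66  0.31  0.89  0.97]
rackgrip 15 err 0.0 margin 0.44 [ 0.23  0.58 -0.57  1.88  0.72  0.63  0.58]
rackgrip 25 err 0.0 margin 0.35 [ 0.27  0.56 -0.65  2.01  1.18  0.54  0.14]
rackgrip 35 err 0.0 margin 0.35 [ 0.25  0.55 -0.64  2.12  1.69  0.54 -0.38]
rackgrip 45 err 0.0 margin 0.36 [ 0.13  0.56 -0.54  2.21  2.11  0.66 -0.83]
rackgrip 60 err 0.0 margin 0.27 [-0.12  0.63 -0.31  2.3   2.44  0.96 -1.27]
rackend 0 err 0.0 margin 0.71 [ 0.12  0.67 -0.4   1.63  0.31  0.9   0.97]
rackend 15 err 0.0 margin 0.45 [ 0.23  0.6  -0.57  1.85  0.72  0.64  0.6 ]
rackend 25 err 0.0 margin 0.35 [ 0.28  0.58 -0.65  1.98  1.17  0.54  0.16]
rackend 35 err 0.0 margin 0.35 [ 0.25  0.57 -0.64  2.1   1.68  0.54 -0.35]
rackend 45 err 0.0 margin 0.38 [ 0.15  0.57 -0.55  2.19  2.1   0.65 -0.81]
rackend 60 err 0.0 margin 0.29 [-0.1   0.64 -0.31  2.28  2.45  0.95 -1.25]
```

```bash
python3 -m inch '[[0,0,-0.4,0,0.06,0,1],[0,0,-0.4,0,0.12,0,1],[0,0,-0.4,0,0.18,0,1],[0,0,-0.4,0,0.24,0,1],[0,0,-0.4,0,0.24,0,1],[0,0,-0.4,0,0.24,0,1],[0,0,-0.4,0,0.24,0,1],[0,0,-0.4,0,0.24,0,1]]'
python3 -c "
from h import *
rows([.50,-.278,.16],3,0);print(bot.observe()['joint_positions'].round(2))"
```

```text
time_s: 5.02
tcp_pos: [0.3921, -0.2488, 0.2419]
tool_rot: [[-0.998, -0.036, 0.052], [-0.037, 0.999, -0.017], [-0.051, -0.019, -0.998]]
force: [-1.6, -0.2, 0.6]
grip_width: 0.0855
grasp_force: 0.0
at [ 0.3921 -0.2488  0.2419] need [-1.024 -0.315  0.879] [-0.006  0.016 -0.005] F [-1.6 -0.2  0.6] t 5.02 w 0.0855
[-0.07  0.04  0.59  2.   -0.04  1.05  2.15]
```

```bash
python3 -m inch '[[-0.4,-0.1,0.2,0,0.01,0,1],[-0.8,-0.2,0.5,0,0.015,0,1],[-1,-0.3,0.8,0,0.015,0,1],[-1,-0.3,0.8,0,0.015,0,1],[-1,-0.3,0.8,0,0.015,0,1],[-1,-0.3,0.8,0,0.015,0,1]]'
python3 - <<'E'
from h import *
rows([.504,-.278,.05],3,0);print(bot.observe()['joint_positions'].round(2))
d,P=grab('top','top1.png')
E
```

```text
time_s: 5.52
tcp_pos: [0.4972, -0.2751, 0.1666]
tool_rot: [[-0.999, -0.039, 0.008], [-0.039, 0.999, -0.017], [-0.007, -0.018, -1.0]]
force: [-0.3, -0.9, -0.1]
grip_width: 0.0851
grasp_force: 0.0
at [ 0.4972 -0.2751  0.1666] need [-0.058 -0.011  1.167] [-0.006  0.002 -0.004] F [-0.3 -0.9 -0.1] t 5.52 w 0.0851
[-0.01  0.39  0.57  1.82 -0.23  0.99  2.26]
```

```bash
python3 -m inch '[[-0.06,-0.01,0.4,-0.006,0,0,1],[-0.06,-0.01,0.8,-0.006,0,0,1],[-0.06,-0.01,1,-0.006,0,0,1],[-0.06,-0.01,1,-0.006,0,0,1],[-0.06,-0.01,1,-0.006,0,0,1]]'
python3 -m inch '[[0,0,0.17,0,0,0,1],[0,0,0.17,0,0,0,1],[0,0,0.17,0,0,0,-1],[0,0,0.17,0,0,0,-1],[0,0,0.17,0,0,0,-1],[0,0,0.17,0,0,0,-1],[0,0,0.17,0,0,0,-1],[0,0,0.17,0,0,0,-1]]'
python3 -m inch '[[0,0,0,0,0,0,-1],[0,0,0,0,0,0,-1],[0,0,0,0,0,0,-1],[0,0,0,0,0,0,-1],[0,0,0,0,0,0,-1],[0,0,0,0,0,0,-1]]'
```

```text
time_s: 5.98
tcp_pos: [0.5047, -0.2771, 0.0685]
tool_rot: [[-0.999, -0.04, 0.01], [-0.04, 0.999, 0.002], [-0.01, 0.001, -1.0]]
force: [-0.6, -0.6, 0.8]
grip_width: 0.0851
grasp_force: 0.0
time_s: 6.65
tcp_pos: [0.5055, -0.2771, 0.0508]
tool_rot: [[-0.999, -0.04, 0.01], [-0.04, 0.999, 0.001], [-0.01, 0.001, -1.0]]
force: [-2.6, 0.1, 8.6]
grip_width: 0.0223
grasp_force: 59.3
time_s: 7.15
tcp_pos: [0.5055, -0.2771, 0.0508]
tool_rot: [[-0.999, -0.04, 0.01], [-0.04, 0.999, 0.001], [-0.011, 0.001, -1.0]]
force: [-1.8, 0.3, 8.8]
grip_width: 0.0228
grasp_force: 59.4
```

```bash
python3 -m inch '[[0.05,0,-0.3,0,0,0,-1],[0.05,0,-0.5,0,0,0,-1],[0.05,0.3,-0.5,0,0,0,-1],[0.1,0.6,-0.5,0,0,0,-1],[0.1,1,-0.5,0,0,0,-1],[0.1,1,-0.5,0,0,0,-1]]'
python3 -m inch '[[0,0.4,0,0,0,0,-1],[0,0.8,0,0,0,0,-1],[0,1,0,0,0,0,-1],[0,1,0,0,0,0,-1]]' >/dev/null
python3 -m inch '[[0,0.4,0,0,0,0,-1],[0,0.8,0,0,0,0,-1],[0,1,0,0,0,0.04,-1],[0,1,0,0,0,0.08,-1],[0,1,0,0,0,0.08,-1],[0,1,0,0,0,0.08,-1]]'
python3 - <<'E'
from h import *
rows([.545,.11,.08],-11.7,0);print(bot.observe()['joint_positions'].round(2))
E
```

```text
time_s: 7.65
tcp_pos: [0.4905, -0.1698, 0.0996]
tool_rot: [[-0.999, -0.047, 0.008], [-0.047, 0.999, 0.005], [-0.008, 0.005, -1.0]]
force: [1.7, 0.2, -1.8]
grip_width: 0.0226
grasp_force: 60.0
time_s: 8.48
tcp_pos: [0.4825, 0.0222, 0.1004]
tool_rot: [[-0.979, 0.206, 0.009], [0.206, 0.979, 0.001], [-0.009, 0.003, -1.0]]
force: [-0.4, -0.4, -1.6]
grip_width: 0.0227
grasp_force: 60.4
at [0.4825 0.0222 0.1004] need [-0.43   0.987  0.211] [ 0.001  0.003 -0.001] F [-0.4 -0.4 -1.6] t 8.48 w 0.0227
[-0.57  0.33  0.54  2.07 -0.24  0.79  1.48]
```

```bash
python3 -m inch '[[-0.1,0.4,0.1,0,0.002,0,-1],[-0.3,0.8,0.25,0,0.002,0,-1],[-0.4,0.99,0.25,0,0.003,0,-1],[-0.4,0.99,0.25,0,0.003,0,-1],[-0.4,0.99,0.25,0,0.003,0,-1]]'
cat > m.py <<'E'
from h import *
def meas(tag=None):
    R=pose(-11.7,0);f=-R[:,0];l=R[:,1];o=np.array([.694,.080,0])
    for n in('top','scene'):
        d,P=grab(n,tag and n+tag)
        Q=P.reshape(-1,3);Q=Q[np.isfinite(Q[:,2])]-o
        q=np.stack([Q@f,Q@l,Q[:,2]],1)
        k=(abs(q[:,1])<.07)&(q[:,2]>.09)&(q[:,2]<.135)&(q[:,0]>-.2)&(q[:,0]<.06)
        q=q[k];print(n)
        for x in np.arange(-.18,.04,.01):
            a=q[(q[:,0]>=x)&(q[:,0]<x+.01)]
            a=a[np.argsort(a[:,1])]
            if len(a)<3: continue
            s=np.split(a,np.where(np.diff(a[:,1])>.005)[0]+1)
            print(round(x+.005,3),[(round(b[0,1]*1e3,1),round(b[-1,1]*1e3,1),round(np.median(b[:,2])*1e3)) for b in s if len(b)>1])
E
python3 - <<'E'
from m import *
rows([.545,.11,.0515],-11.7,0);meas('2.png')
E
```

```text
time_s: 8.9
tcp_pos: [0.5431, 0.1107, 0.0755]
tool_rot: [[-0.979, 0.205, -0.0], [0.205, 0.979, 0.003], [0.001, 0.003, -1.0]]
force: [-2.2, -0.5, -2.7]
grip_width: 0.0223
grasp_force: 60.4
at [0.5431 0.1107 0.0755] need [-0.021 -0.003  0.24 ] [ 0.001 -0.    -0.001] F [-2.2 -0.5 -2.7] t 8.9 w 0.0223
top
-0.045 [(np.float64(-55.4), np.float64(-33.4), 99), (np.float64(-27.7), np.float64(-9.2), 98)]
-0.035 [(np.float64(-56.7), np.float64(-8.2), 98)]
-0.025 [(np.float64(-54.9), np.float64(-30.5), 98), (np.float64(-24.4), np.float64(-6.8), 98)]
scene
-0.165 [(np.float64(-2.3), np.float64(8.5), 128)]
-0.155 [(np.float64(-28.4), np.float64(-22.2), 129), (np.float64(-11.7), np.float64(8.6), 126), (np.float64(18.6), np.float64(18.8), 119)]
-0.145 [(np.float64(-26.5), np.float64(20.6), 126)]
-0.135 [(np.float64(-21.0), np.float64(7.5), 125)]
-0.125 [(np.float64(-14.0), np.float64(2.4), 127)]
-0.025 [(np.float64(-56.8), np.float64(-56.5), 98), (np.float64(-37.5), np.float64(-33.9), 96), (np.float64(-22.7), np.float64(-19.4), 99), (np.float64(5.1), np.float64(7.9), 101), (np.float64(20.6), np.floa
[... 182 characters left out ...]
56.8), 101)]
-0.005 [(np.float64(-61.2), np.float64(-9.7), 100), (np.float64(4.4), np.float64(56.2), 101)]
0.005 [(np.float64(-61.4), np.float64(-39.7), 101), (np.float64(-33.3), np.float64(-11.3), 101), (np.float64(4.6), np.float64(40.4), 100), (np.float64(46.2), np.float64(56.7), 100)]
0.015 [(np.float64(-61.0), np.float64(-11.0), 101), (np.float64(4.3), np.float64(54.7), 101)]
0.025 [(np.float64(-61.7), np.float64(-9.6), 100), (np.float64(5.0), np.float64(26.1), 100), (np.float64(31.8), np.float64(54.4), 101)]
0.035 [(np.float64(-56.8), np.float64(-42.5), 100), (np.float64(-29.5), np.float64(-15.5), 101), (np.float64(9.3), np.float64(24.3), 101), (np.float64(36.1), np.float64(51.7), 100)]
```

View pics/scene2.png

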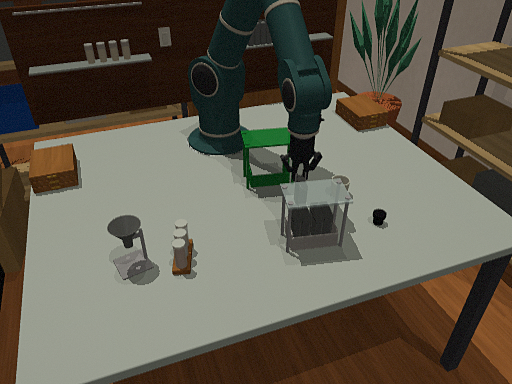

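```bash
python3 -m inch '[[0,-0.01,0.12,0,0,0,-1],[0,-0.012,0.235,0,0,0,-1],[-0.1,-0.012,0.235,0,0,0,-1],[-0.2,-0.012,0.235,0,0,0,-1],[-0.25,-0.012,0.235,0,0,0,-1],[-0.3,-0.012,0.235,0,0,0,-1],[-0.35,-0.012,0.235,0,0,0,-1],[-0.35,-0.012,0.235,0,0,0,-1]]'
python3 -m inch '[[-0.05,0,0,0,0,0,-1],[-0.1,0,0,0,0,0,-1],[-0.15,0,0,0,0,0,-1],[-0.2,0,0,0,0,0,-1],[-0.23,0,0,0,0,0,-1],[-0.23,0,0,0,0,0,-1]]'
python3 - <<'E'
from m import *
rows([.694-.0886,.080+.0184,.052],-11.7,0);meas('3.png')
E
```

```text
time_s: 9.67
tcp_pos: [0.5773, 0.1023, 0.0524]
tool_rot: [[-0.978, 0.21, 0.001], [0.21, 0.978, 0.003], [0.0, 0.004, -1.0]]
force: [-0.6, 0.0, -1.3]
grip_width: 0.0228
grasp_force: 62.1
time_s: 10.17
tcp_pos: [0.5998, 0.0976, 0.0525]
tool_rot: [[-0.978, 0.209, 0.001], [0.209, 0.978, 0.004], [-0.0, 0.004, -1.0]]
force: [-0.3, -0.2, -1.5]
grip_width: 0.0227
grasp_force: 62.0
at [0.5998 0.0976 0.0525] need [-0.054  0.019  0.006] [ 0.001  0.    -0.002] F [-0.3 -0.2 -1.5] t 10.17 w 0.0227
top
-0.045 [(np.float64(-59.2), np.float64(-30.5), 98)]
-0.035 [(np.float64(-59.4), np.float64(-29.6), 99)]
-0.025 [(np.float64(-54.7), np.float64(-46.7), 100), (np.float64(-39.9), np.float64(-31.4), 101)]
scene
-0.025 [(np.float64(-12.8), np.float64(-3.1), 96), (np.float64(36.4), np.float64(45.9), 99)]
-0.015 [(np.float64(-59.2), np.float64(-13.3), 101), (np.float64(-7.0), np.float64(-1.1), 95), (np.float64(6.4), np.float64(54.8), 101)]
-0.005 [(np.float64(-61.8), np.float64(-12.9), 101), (np.float64(6.2), np.float64(27.8), 101), (np.float64(32.9), np.float64(54.8), 101)]
0.005 [(np.float64(-62.3), np.float64(-12.3), 101), (np.float64(5.1), np.float64(56.0), 100)]
0.015 [(np.float64(-60.9), np.float64(-14.3), 101), (np.float64(5.5), np.float64(54.9), 101)]
0.025 [(np.float64(-60.2), np.float64(-12.2), 100), (np.float64(4.6), np.float64(26.7), 100), (np.float64(33.0), np.float64(54.5), 101)]
0.035 [(np.float64(-53.9), np.float64(-43.1), 100), (np.float64(-30.2), np.float64(-15.3), 100), (np.float64(5.9), np.float64(24.7), 101), (np.float64(35.4), np.float64(50.3), 101)]
```

View pics/scene3.png

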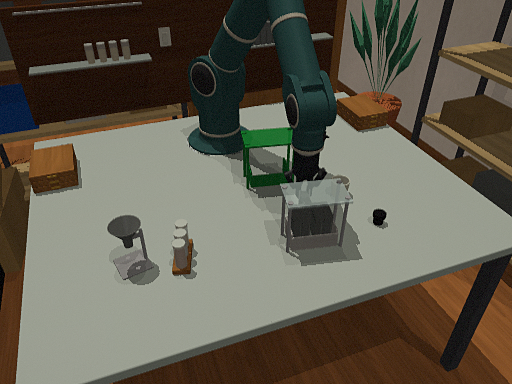

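```bash
python3 -m inch '[[-0.02,0,0,0,0,0,-1],[-0.04,0,0,0,0,0,-1],[-0.04,0,0,0,0,0,-1],[-0.04,0,0,0,0,0,-1]]'
python3 -m inch '[[0,0,0,0,0,0,0],[0,0,0,0,0,0,0],[0,0,0,0,0,0,0],[0,0,0,0,0,0,0],[0,0,0,0,0,0,0]]'
python3 -m inch '[[0.2,0,0,0,0,0,0],[0.5,0,0,0,0,0,0],[0.8,0,0,0,0,0,-0.5],[1,0,0,0,0,0,-1],[1,0,0,0,0,0,-1],[1,0,0,0,0,0,-1]]'
python3 - <<'E'
from m import *
rows([.694-.979*.13,.078+.203*.13,.06],-11.7,28);print(bot.observe()['joint_positions'].round(2));meas('4.png')
E
```

```text
time_s: 10.6
tcp_pos: [0.6031, 0.097, 0.0525]
tool_rot: [[-0.978, 0.209, 0.001], [0.209, 0.978, 0.004], [0.0, 0.004, -1.0]]
force: [0.3, -0.2, -2.4]
grip_width: 0.023
grasp_force: 62.0
time_s: 11.02
tcp_pos: [0.603, 0.097, 0.0526]
tool_rot: [[-0.978, 0.209, 0.001], [0.209, 0.978, 0.004], [0.0, 0.004, -1.0]]
force: [-0.1, -0.6, 0.4]
grip_width: 0.0425
grasp_force: 0.0
time_s: 11.52
tcp_pos: [0.5048, 0.1185, 0.0529]
tool_rot: [[-0.978, 0.208, 0.001], [0.208, 0.978, 0.004], [0.0, 0.004, -1.0]]
force: [0.7, -0.2, 0.3]
grip_width: -0.0004
grasp_force: 0.0
at [0.5048 0.1185 0.0529] need [-0.635 -0.009 -0.071] [ 0.001 -0.156 -0.002] F [ 0.7 -0.2  0.3] t 11.52 w -0.0004
[-0.67  0.47  0.47  2.01 -0.32  0.73  1.35]
top
-0.095 [(np.float64(-10.9), np.float64(-7.4), 98)]
-0.085 [(np.float64(-10.7), np.float64(-2.6), 99)]
-0.075 [(np.float64(-11.0), np.float64(1.9), 101)]
-0.065 [(np.float64(-12.3), np.float64(11.1), 98)]
-0.055 [(np.float64(-12.1), np.float64(11.8), 99)]
-0.045 [(np.float64(-60.6), np.float64(61.1), 98)]
-0.035 [(np.float64(-59.8), np.float64(59.9), 99)]
-0.025 [(np.float64(-58.
[... 468 characters left out ...]
64(-14.3), 101), (np.float64(-8.2), np.float64(-2.1), 97), (np.float64(6.2), np.float64(55.7), 101)]
-0.005 [(np.float64(-61.7), np.float64(-13.8), 101), (np.float64(6.3), np.float64(55.5), 101)]
0.005 [(np.float64(-61.7), np.float64(-13.1), 101), (np.float64(5.7), np.float64(55.2), 101)]
0.015 [(np.float64(-62.1), np.float64(-12.0), 101), (np.float64(5.1), np.float64(57.0), 101)]
0.025 [(np.float64(-60.7), np.float64(-13.0), 100), (np.float64(4.6), np.float64(26.5), 101), (np.float64(33.3), np.float64(53.9), 100)]
0.035 [(np.float64(-56.2), np.float64(-42.9), 99), (np.float64(-30.6), np.float64(-15.3), 100), (np.float64(8.9), np.float64(24.4), 100), (np.float64(35.7), np.float64(51.4), 99)]
```

View pics/scene4.png

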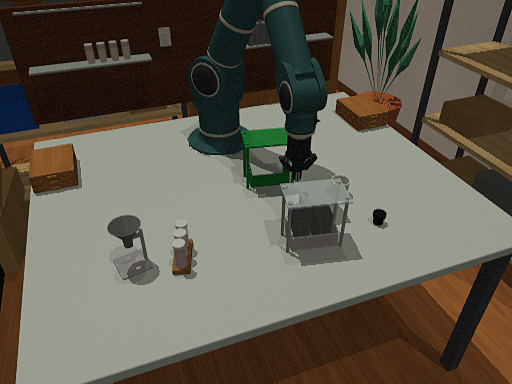

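```bash
python3 -m inch '[[-0.1,0,-0.04,0,-0.04,0,-1],[-0.25,0,-0.04,0,-0.08,0,-1],[-0.4,0,-0.04,0,-0.12,0,-1],[-0.5,0,-0.04,0,-0.156,0,-1],[-0.5,0,-0.04,0,-0.156,0,-1],[-0.5,0,-0.04,0,-0.156,0,-1],[-0.5,0,-0.04,0,-0.156,0,-1]]'
python3 - <<'E'
from h import *
rows([.694-.979*.12-.0004,.080+.203*.12-.0018,.042],-11.7,28);print(bot.observe()['joint_positions'].round(2))
E
```

```text
time_s: 12.2
tcp_pos: [0.5517, 0.1096, 0.0533]
tool_rot: [[-0.873, 0.208, 0.442], [0.189, 0.978, -0.087], [-0.45, 0.008, -0.893]]
force: [0.6, 1.0, -1.3]
grip_width: -0.0003
grasp_force: 0.0
at [0.5517 0.1096 0.0533] need [-0.175 -0.019  0.215] [ 0.001 -0.007 -0.003] F [ 0.6  1.  -1.3] t 12.2 w -0.0003
[-1.15  0.54  0.9   2.25 -0.88  0.2   1.79]
```

```bash
python3 -m inch '[[-0.08,-0.02,0.1,0,0,-0.003,-1],[-0.175,-0.02,0.215,0,0,-0.003,-1],[-0.175,-0.02,0.215,0,0,-0.003,-1]]'
python3 - <<'E'
from h import *
rows([.694-.979*.08-.0004,.080+.203*.08-.0018,.042],-11.7,28);print(bot.observe()['joint_positions'].round(2))
from k import *
R=pose(-11.7,28)
for x in(.12,.09,.056): print(x,ik(np.array([.694-.979*x,.08+.203*x-.0018,.042]),R,np.array([-1.1,.54,.9,2.25,-.88,.25,1.79]),1))
E
```

```text
time_s: 12.45
tcp_pos: [0.5773, 0.1024, 0.0414]
tool_rot: [[-0.875, 0.199, 0.441], [0.179, 0.98, -0.087], [-0.45, 0.003, -0.893]]
force: [-0.8, -1.0, 0.7]
grip_width: -0.0001
grasp_force: 0.0
at [0.5773 0.1024 0.0414] need [-0.35  -0.002  0.169] [ 0.001 -0.007  0.001] F [-0.8 -1.   0.7] t 12.45 w -0.0001
[-1.04  0.58  0.82  2.2  -0.95  0.2   1.89]
0.12 (np.float64(0.003852290267429644), np.float64(2.2325421017432845e-07), array([-1.04348158,  0.55008308,  0.83140878,  2.19185954, -0.89873534,
        0.19000022,  1.85044559]))
0.09 (np.float64(0.004326565580550084), np.float64(7.771561172376096e-16), array([-0.92299008,  0.55466423,  0.73551278,  2.1255453 , -0.72821687,
        0.19      ,  1.71580037]))
0.056 (np.float64(0.006117089816064136), np.float64(2.220446049250313e-16), array([-0.76405913,  0.55586833,  0.59268621,  2.04749473, -0.43317843,
        0.19      ,  1.46929106]))
```

```bash
python3 -m inch '[[-0.03,0,0.015,0,0,0,-1],[-0.06,0,0.03,0,0,0,-1],[-0.09,0,0.045,0,0,0,-1],[-0.12,0,0.06,0,0,0,-1],[-0.15,0,0.073,0,0,0,-1],[-0.18,0,0.088,0,0,0,-1],[-0.18,0,0.088,0,0,0,-1]]'
python3 - <<'E'
from m import *
rows([.694-.979*.055-.0004,.080+.203*.055-.0018,.042],-11.7,28);print(bot.observe()['joint_positions'].round(2));meas()
E
```

```text
time_s: 13.03
tcp_pos: [0.5952, 0.0987, 0.042]
tool_rot: [[-0.875, 0.199, 0.44], [0.18, 0.98, -0.085], [-0.448, 0.004, -0.894]]
force: [0.7, -0.5, 0.1]
grip_width: -0.0002
grasp_force: 0.0
at [0.5952 0.0987 0.042 ] need [-0.407 -0.002  0.204] [ 0.002 -0.008  0.   ] F [ 0.7 -0.5  0.1] t 13.03 w -0.0002
[-1.01  0.6   0.82  2.16 -0.95  0.22  1.9 ]
top
-0.145 [(np.float64(-33.8), np.float64(-25.5), 126)]
-0.135 [(np.float64(-37.9), np.float64(-15.1), 122), (np.float64(27.9), np.float64(39.4), 129)]
-0.125 [(np.float64(-32.5), np.float64(-22.3), 121), (np.float64(-17.0), np.float64(10.2), 111), (np.float64(24.0), np.float64(27.0), 122)]
-0.115 [(np.float64(-6.3), np.float64(12.1), 94)]
-0.105 [(np.float64(-9.5), np.float64(12.2), 97)]
-0.095 [(np.float64(-11.9), np.float64(12.8), 98)]
-0.085 [(np.float64(-11.9), np.float64(12.0), 98)]
-0.075 [(np.float64(-10.7), np.float64(12.3), 99)]
-0.065 [(np.float64(-11.4), np.float64(13.2), 100)]
-0.055 [(np.float64(-11.4), np.float64(11.8), 99)]
-0.045 [(np.float64(-60.3), np.float64(60.5), 99)]
-0.035 [(np.float64(-60.2), np.float64(59.7), 99)]
-0
[... 1127 characters left out ...]
at64(-1.8), 96), (np.float64(7.2), np.float64(12.1), 102), (np.float64(17.4), np.float64(55.5), 101)]
-0.005 [(np.float64(-60.9), np.float64(-14.0), 100), (np.float64(6.3), np.float64(56.5), 101)]
0.005 [(np.float64(-62.3), np.float64(-13.5), 101), (np.float64(6.2), np.float64(55.7), 101)]
0.015 [(np.float64(-60.8), np.float64(-13.3), 101), (np.float64(5.4), np.float64(28.0), 101), (np.float64(33.1), np.float64(56.4), 101)]
0.025 [(np.float64(-60.6), np.float64(-12.3), 100), (np.float64(4.8), np.float64(54.1), 101)]
0.035 [(np.float64(-56.2), np.float64(-42.0), 99), (np.float64(-32.7), np.float64(-15.3), 98), (np.float64(8.6), np.float64(24.5), 100), (np.float64(36.2), np.float64(51.1), 99)]
```

```bash
python3 -m inch '[[-0.03,0,0.015,0,0,0,-1],[-0.06,0,0.03,0,0,0,-1],[-0.09,0,0.045,0,0,0,-1],[-0.12,0,0.06,0,0,0,-1],[-0.15,0,0.075,0,0,0,-1],[-0.15,0,0.075,0,0,0,-1]]'
python3 -m inch '[[-0.03,0,0.015,0,0,0,-1],[-0.06,0,0.03,0,0,0,-1],[-0.09,0,0.045,0,0,0,-1],[-0.12,0,0.06,0,0,0,-1],[-0.12,0,0.06,0,0,0,-1]]'
python3 - <<'E'
from m import *
rows([.694-.979*.045-.0004,.080+.203*.045-.0018,.042],-11.7,28);print(bot.observe()['joint_positions'].round(2));meas('5.png')
E
```

```text
time_s: 13.63
tcp_pos: [0.6117, 0.0952, 0.0419]
tool_rot: [[-0.875, 0.199, 0.44], [0.18, 0.98, -0.086], [-0.448, 0.004, -0.894]]
force: [-0.5, -0.2, -0.5]
grip_width: 0.0001
grasp_force: 0.3
time_s: 14.05
tcp_pos: [0.6248, 0.0925, 0.0419]
tool_rot: [[-0.875, 0.199, 0.44], [0.18, 0.98, -0.086], [-0.449, 0.004, -0.894]]
force: [-0.6, -0.2, 0.1]
grip_width: 0.0
grasp_force: 0.3
at [0.6248 0.0925 0.0419] need [-0.226 -0.002  0.113] [ 0.002 -0.008  0.   ] F [-0.6 -0.2  0.1] t 14.05 w 0.0
[-0.95  0.63  0.8   2.1  -0.95  0.25  1.91]
top
-0.105 [(np.float64(-43.5), np.float64(-14.8), 123), (np.float64(33.6), np.float64(39.3), 131)]
-0.095 [(np.float64(-31.9), np.float64(5.6), 114), (np.float64(25.2), np.float64(33.4), 119)]
-0.085 [(np.float64(-5.9), np.float64(4.9), 92)]
-0.075 [(np.float64(-10.8), np.float64(11.3), 99)]
-0.065 [(np.float64(-10.7), np.float64(12.6), 98)]
-0.055 [(np.float64(-10.8), np.float64(13.3), 98)]
-0.045 [(np.float64(-62.3), np.float64(63.6), 99)]
-0.035 [(np.float64(-60.8), np.float64(63.3), 99)]
-0.025 [(np.float64(-58.5), np.float64(-18.7), 98), (np.float64(-13.3)
[... 259 characters left out ...]
.2), 96), (np.float64(42.8), np.float64(45.4), 100), (np.float64(55.4), np.float64(58.4), 98)]
-0.015 [(np.float64(-59.2), np.float64(55.6), 101)]
-0.005 [(np.float64(-61.5), np.float64(58.5), 101)]
0.005 [(np.float64(-62.0), np.float64(1.9), 101), (np.float64(7.8), np.float64(55.4), 101)]
0.015 [(np.float64(-61.4), np.float64(-11.0), 101), (np.float64(-5.8), np.float64(-0.4), 96), (np.float64(7.0), np.float64(55.4), 101)]
0.025 [(np.float64(-61.0), np.float64(-13.4), 101), (np.float64(7.0), np.float64(54.0), 100)]
0.035 [(np.float64(-56.7), np.float64(-42.7), 100), (np.float64(-33.6), np.float64(-14.0), 99), (np.float64(9.1), np.float64(27.2), 99), (np.float64(36.5), np.float64(51.5), 101)]
```

View pics/scene5.png

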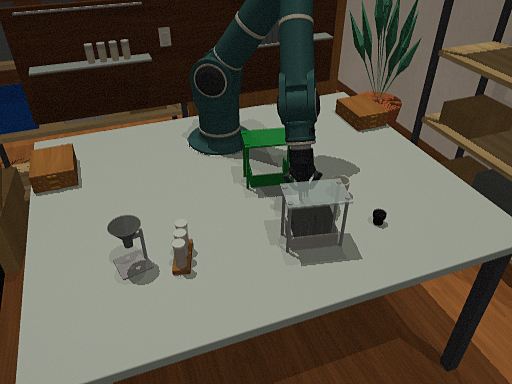

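```bash
python3 -m inch '[[-0.03,0,0.015,0,0,0,-1],[-0.06,0,0.03,0,0,0,-1],[-0.09,0,0.045,0,0,0,-1],[-0.12,0,0.06,0,0,0,-1],[-0.15,0,0.075,0,0,0,-1],[-0.17,0,0.085,0,0,0,-1],[-0.17,0,0.085,0,0,0,-1]]'
python3 -m inch '[[-0.01,0,0.005,0,0,0,-1],[-0.02,0,0.01,0,0,0,-1],[-0.02,0,0.01,0,0,0,-1]]'
python3 - <<'E'
from m import *
rows([.694-.979*.045-.0004,.080+.203*.045-.0018,.042],-11.7,28);meas()
E
```

```text
time_s: 14.73
tcp_pos: [0.6432, 0.0888, 0.0418]
tool_rot: [[-0.876, 0.199, 0.44], [0.18, 0.98, -0.086], [-0.448, 0.004, -0.894]]
force: [0.3, 0.1, -0.4]
grip_width: 0.0001
grasp_force: 0.3
time_s: 14.98
tcp_pos: [0.645, 0.0886, 0.0418]
tool_rot: [[-0.876, 0.199, 0.44], [0.18, 0.98, -0.085], [-0.448, 0.004, -0.894]]
force: [-1.4, -0.1, 0.5]
grip_width: 0.0
grasp_force: 0.6
at [0.645  0.0886 0.0418] need [-0.043 -0.003  0.019] [ 0.002 -0.008  0.   ] F [-1.4 -0.1  0.5] t 14.98 w 0.0
top
-0.095 [(np.float64(-35.5), np.float64(-30.2), 134)]
-0.085 [(np.float64(-41.9), np.float64(-14.1), 126), (np.float64(43.2), np.float64(46.5), 133)]
-0.075 [(np.float64(-37.2), np.float64(-24.9), 121), (np.float64(-14.6), np.float64(-2.9), 113)]
-0.065 [(np.float64(-5.2), np.float64(5.0), 97)]
-0.055 [(np.float64(-8.8), np.float64(12.6), 99)]
-0.045 [(np.float64(-61.4), np.float64(11.6), 100), (np.float64(18.2), np.float64(62.4), 99)]
-0.035 [(np.float64(-62.3), np.float64(64.6), 99)]
-0.025 [(np.float64(-61.3), np.float64(-15.2), 98), (np.float64(-10.0), np.float64(60.2), 99)]
scene
-0.025 [(np.float64(4.8), np.float64(14.5), 99), (np.float64(36.4), np.float64(40.5), 98)]
-0.015 [(np.float64(-59.5), np.float64(59.1), 101)]
-0.005 [(np.float64(-60.7), np.float64(59.2), 102)]
0.005 [(np.float64(-63.2), np.float64(58.1), 101)]
0.015 [(np.float64(-61.7), np.float64(56.2), 101)]
0.025 [(np.float64(-61.4), np.float64(57.1), 100)]
0.035 [(np.float64(-57.4), np.float64(-42.2), 99), (np.float64(-35.3), np.float64(-17.9), 99), (np.float64(-5.4), np.float64(0.6), 95), (np.float64(14.0), np.float64(25.4), 100), (np.float64(36.3), np.float64(50.7), 99)]
```

```bash
python3 -m inch '[[-0.015,0,0.007,0,0,0,-1],[-0.03,0,0.014,0,0,0,-1],[-0.03,0,0.014,0,0,0,-1]]' | grep -E 'tcp|force'
python3 -m inch '[[-0.01,0,0.005,0,0,0,-1],[-0.02,0,0.01,0,0,0,-1],[-0.02,0,0.01,0,0,0,-1]]'| grep -E 'tcp|force'
python3 - <<'E'
from m import *
rows([.694-.979*.045-.0004,.080+.203*.045-.0018,.042],-11.7,28);meas()
E
```

```text
tcp_pos: [0.6484, 0.0879, 0.0419]
force: [-1.1, 0.1, 0.9]
grasp_force: 0.5
tcp_pos: [0.6506, 0.0874, 0.0419]
force: [-0.9, 1.0, -0.6]
grasp_force: 0.5
at [0.6506 0.0874 0.0419] need [ 0.008 -0.003 -0.005] [ 0.002 -0.008  0.   ] F [-0.9  1.  -0.6] t 15.58 w 0.0002
top
-0.085 [(np.float64(-33.7), np.float64(-21.9), 121)]
-0.075 [(np.float64(-40.8), np.float64(-13.6), 125)]
-0.065 [(np.float64(-10.4), np.float64(4.4), 98)]
-0.055 [(np.float64(-8.0), np.float64(10.2), 94)]
-0.045 [(np.float64(-61.5), np.float64(12.4), 99), (np.float64(17.8), np.float64(63.3), 99)]
-0.035 [(np.float64(-61.6), np.float64(65.2), 99)]
-0.025 [(np.float64(-61.1), np.float64(-46.5), 99), (np.float64(-39.8), np.float64(-16.0), 97), (np.float64(-9.3), np.float64(11.8), 97), (np.float64(18.2), np.float64(23.8), 98), (np.float64(29.1), np.float64(38.6), 99), (np.float64(45.3), np.float64(64.0), 98)]
scene
-0.025 [(np.float64(-53.8), np.float64(-50.8), 100), (np.float64(-26.0), np.float64(-23.0), 101), (np.float64(5.7), np.float64(7.9), 100), (np.float64(13.3), np.float64(14.8), 97)]
-0.015 [(np.float64(-59.1), np.float64(60.3), 101)]
-0.005 [(np.float64(-61.5), np.float64(6.2), 101), (np.float64(12.1), np.float64(59.3), 101)]
0.005 [(np.float64(-63.0), np.float64(57.8), 101)]
0.015 [(np.float64(-62.2), np.float64(58.6), 101)]
0.025 [(np.float64(-61.4), np.float64(57.6), 100)]
0.035 [(np.float64(-57.2), np.float64(-41.3), 101), (np.float64(-35.9), np.float64(-18.5), 99), (np.float64(-8.0), np.float64(2.6), 99), (np.float64(12.5), np.float64(30.1), 100), (np.float64(38.3), np.float64(51.2), 99)]
```

```bash
python3 -m inch '[[-0.01,0,0.005,0,0,0,-1],[-0.02,0,0.01,0,0,0,-1],[-0.02,0,0.01,0,0,0,-1]]'| grep -E 'tcp|force'
python3 -m inch '[[-0.01,0,0.005,0,0,0,-1],[-0.02,0,0.01,0,0,0,-1],[-0.02,0,0.01,0,0,0,-1]]'| grep -E 'tcp|force'
python3 - <<'E'
from m import *
rows([.694-.979*.045-.0004,.080+.203*.045-.0018,.042],-11.7,28);meas()
E
```

```text
tcp_pos: [0.6527, 0.087, 0.0419]
force: [-0.9, -0.2, 0.3]
grasp_force: 0.6
tcp_pos: [0.6549, 0.0865, 0.0419]
force: [-1.3, 1.1, -0.1]
grasp_force: 0.5
at [0.6549 0.0865 0.0419] need [ 0.049 -0.003 -0.025] [ 0.002 -0.008  0.   ] F [-1.3  1.1 -0.1] t 16.18 w 0.0001
top
-0.085 [(np.float64(-36.4), np.float64(-35.9), 133)]
-0.075 [(np.float64(-39.0), np.float64(-18.1), 125)]
-0.065 [(np.float64(-31.6), np.float64(-6.8), 117), (np.float64(33.7), np.float64(35.7), 124)]
-0.055 [(np.float64(-5.9), np.float64(-1.4), 101)]
-0.045 [(np.float64(-61.8), np.float64(-15.5), 98), (np.float64(-10.3), np.float64(11.8), 98), (np.float64(17.2), np.float64(63.5), 98)]
-0.035 [(np.float64(-62.5), np.float64(64.8), 99)]
-0.025 [(np.float64(-61.5), np.float64(-15.7), 97), (np.float64(-9.7), np.float64(12.0), 99), (np.float64(18.0), np.float64(20.7), 99), (np.float64(30.8), np.float64(63.9), 97)]
scene
-0.025 [(np.float64(-12.9), np.float64(-10.1), 98), (np.float64(5.3), np.float64(8.3), 100), (np.float64(36.4), np.float64(40.7), 99), (np.float64(48.5), np.float64(52.6), 99)]
-0.015 [(np.float64(-59.1), np.float64(61.1), 101)]
-0.005 [(np.float64(-61.7), np.float64(58.5), 101)]
0.005 [(np.float64(-63.0), np.float64(60.0), 101)]
0.015 [(np.float64(-62.5), np.float64(55.7), 101)]
0.025 [(np.float64(-61.4), np.float64(57.9), 100)]
0.035 [(np.float64(-57.4), np.float64(-42.0), 100), (np.float64(-35.3), np.float64(-18.0), 100), (np.float64(-12.0), np.float64(5.3), 99), (np.float64(11.9), np.float64(30.8), 99), (np.float64(36.7), np.float64(51.4), 100)]
```

```bash
python3 -m inch '[[-0.01,0,0.005,0,0,0,-1],[-0.01,0,0.005,0,0,0,-1]]'| grep -E 'tcp|force'
python3 -m inch '[[-0.01,0,0.005,0,0,0,-1],[-0.01,0,0.005,0,0,0,-1]]'| grep -E 'tcp|force'
python3 -m inch '[[0,0,0,0,0,0,-1],[0,0,0,0,0,0,-1]]'| grep -E 'tcp|force'
```

```text
tcp_pos: [0.656, 0.0864, 0.0419]
force: [-0.8, 0.8, 0.0]
grasp_force: 0.6
tcp_pos: [0.6564, 0.0863, 0.0416]
force: [-7.2, 1.6, 2.7]
grasp_force: 3.6
tcp_pos: [0.6564, 0.0863, 0.0416]
force: [-7.0, 0.8, 3.2]
grasp_force: 3.4
```

The force jumped from about 1 N to 7 N and the TCP stalled, so the case is on the stop. Now I back off and check.

```bash
python3 -m inch '[[0.2,0,-0.1,0,0,0,-1],[0.5,0,-0.25,0,0,0,-1],[0.8,0,-0.45,0,0,0,-1],[1,0,-0.7,0,0.05,0,-1],[1,0,-0.7,0,0.1,0,-1],[1,0,-0.7,0,0.1,0,-1]]' | grep -E 'tcp|force'
python3 - <<'E'
from m import *
meas('6.png')
a=cv2.imread('pics/top6.png')[95:185,165:265];b=cv2.imread('pics/scene6.png')[170:260,265:365]
g=lambda a:cv2.resize(cv2.convertScaleAbs(a,alpha=1.8,beta=20),(400,360),interpolation=cv2.INTER_CUBIC)
cv2.imwrite('pics/c6.png',np.hstack([g(a),g(b)]))
E
```

```text
tcp_pos: [0.5362, 0.1121, 0.0607]
force: [1.4, 2.2, -0.1]
grasp_force: 0.0
top
-0.045 [(np.float64(-61.6), np.float64(-15.6), 99), (np.float64(-10.1), np.float64(11.7), 98), (np.float64(17.6), np.float64(63.6), 98)]
-0.035 [(np.float64(-62.0), np.float64(64.7), 98)]
-0.025 [(np.float64(-61.1), np.float64(-15.8), 100), (np.float64(-6.8), np.float64(11.8), 98), (np.float64(17.8), np.float64(23.5), 99), (np.float64(30.4), np.float64(63.4), 97)]
scene
-0.175 [(np.float64(-16.3), np.float64(-15.7), 112)]
-0.165 [(np.float64(-16.0), np.float64(-8.1), 122), (np.float64(-2.7), np.float64(0.4), 130), (np.float64(7.6), np.float64(12.4), 123)]
-0.155 [(np.float64(-17.2), np.float64(10.8), 118)]
-0.025 [(np.float64(-56.8), np.float64(-53.8), 100), (np.float64(-47.7), np.float64(-41.5), 99), (np.float64(5.6), np.float64(12.7), 99), (np.float64(20.6), np.float64(26.7), 99), (np.float64(36.8), np.float64(43.5), 99)]
-0.015 [(np.float64(-59.4), np.float64(59.6), 101)]
-0.005 [(np.float64(-60.7), np.float64(59.8), 101)]
0.005 [(np.float64(-62.6), np.float64(59.2), 101)]
0.015 [(np.float64(-63.2), np.float64(58.6), 101)]
0.025 [(np.float64(-63.5), np.float64(57.4), 101)]
0.035 [(np.float64(-59.7), np.float64(-41.5), 100), (np.float64(-35.6), np.float64(-18.2), 100), (np.float64(-10.0), np.float64(6.6), 100), (np.float64(11.7), np.float64(30.1), 101), (np.float64(36.6), np.float64(50.8), 99)]
```

View pics/c6.png

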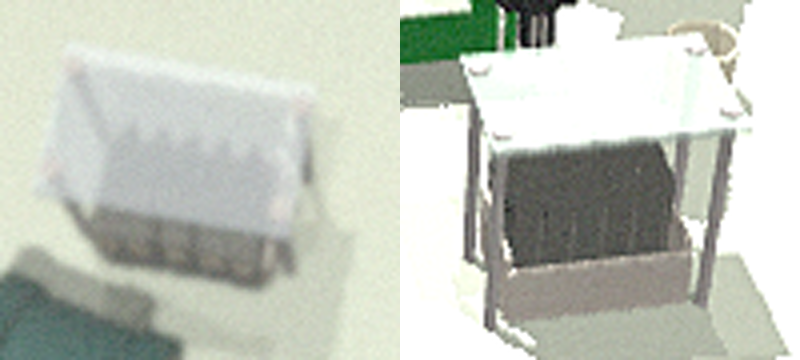

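The crop shows all five cases upright and flush. In the left view the front edges line up at about (180,255) and the noses at about (180,140). In the right view the noses are even at about (585,215). I settle the arm a little higher and hand in.

```bash
python3 -m inch '[[0,0,-0.2,0,0,0,-1],[0,0,-0.3,0,0,0,-1],[0,0,-0.3,0,0,0,-1],[0,0,-0.3,0,0,0,-1],[0,0,-0.3,0,0,0,-1],[0,0,-0.3,0,0,0,-1]]' | grep -E 'tcp|force'
python3 -c "
from rig import bot
print(bot.observe()['force'],bot.sign_off())"
```

```text
tcp_pos: [0.5339, 0.111, 0.0888]
force: [0.3, -0.6, 0.1]
grasp_force: 0.0
the job is handed in; nothing more can be done
[ 0.29697018 -0.62169984  0.05823086] None
```

The case is filed in the middle of the row and pushed home against the rear stop; all five cases looked upright and flush in the last pictures, the arm was clear, and I handed the job in at about 18 s (the hand-in returned no verdict).

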